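# Eject the tool battery and catch it with the other finger

## Robot

A 6-joint arm with a two-finger parallel gripper is mounted at the origin on a cart in front of the work surface, level with it; the furniture and walls round the work are solid. World frame = base frame: x ahead of the robot, y to its left, z up, the work surface at z = 0. Lengths are in mm, angles in degrees, forces in N, time in s.
With the tool pointing down it reaches from about 350 to 850 mm from the base axis. Payload 8.1 kg.
Tool frame: the origin (TCP) lies between the finger pads; the fingertips stand 22 mm ahead of it and the grasp point (between the pads) lies 3 mm ahead of it; z points along the fingers, y is the line along which they close (so a half turn about z gives the same grasp; the last joint's range is limited). The gripper opens to 85 mm and grips with 20 to 120 N. Pads are 22 mm wide; open, the fingers measure 114 mm over their backs; the gripper's body (76 mm by 85 mm) begins 54 mm behind the grasp point. The pads swing forward as they close: fully open they stand 13 mm farther back than shut.
Start: joints at [-73.362, 7.471, 85.268, -0, 87.261, -4.893], TCP at [220.23, -558.126, 253.292] pointing down, gripper open.
Joint ranges: [-169.43, 169.43], [-51.17, 129.36], [1.28, 143.12], [-76.62, 256.62], [0, 156.53], [-152.29, 152.29]. Speed limits (degrees/s): [136.94, 136.94, 159.86, 180, 180, 180].

## Interface

Orientations are given as [roll, pitch, yaw] about the fixed x, y, z axes, in that order (R = Rz(yaw) Ry(pitch) Rx(roll)).
In Python, from bench import sense, snapshot, calibration, hand_in gives the robot as it stands.
- The arm moves only by the shell command python3 -m crank 'ROWS' [FORCE]. ROWS is JSON, a list of rows, each a list of 5 numbers: the shift along the tool's x, y, z in cm, then the turn about the tool's z in rad, then the finger opening in cm, from 0 to 8.54. A call has 1 to 20 rows; each row is the pose to reach, as a shift and turn from the pose commanded when the call began, along the tool's axes at that moment; what a row does not reach only later rows make up. A row lasts 1/10 s, in which the tool goes at most 50 mm and 8.59 degrees, less where a joint would pass 70% of its speed; a pose out of reach is approached as far as the arm can. A call with a gripper value outside its range is refused whole. The fingers move at their own pace and stop on an object; FORCE is the grip in N (left out, the last holds). Time passes only in rows, so rows that repeat a pose let the fingers close. It gives the time, the measured TCP pose, the force, the opening and the grip force at its end, in the units of the state.
- sense(): the state, without advancing time (a new reading comes with each control period).
- snapshot(name): name is "scene" or "top" or "wrist"; returns (picture, depth): 400x640x3 uint8, red, green, blue; 400x640 float32, mm along the optical axis (not along the pixel's ray), 0 where there is no reading.
- calibration(name): a dict with "fovy" (degrees; the focal length in pixels is half the picture's height over the tangent of half this angle, whatever the lens; pixels are square), "cx", "cy" (the principal point, pixels), "rvec" (rotation vector, rad) and "tvec" (3), from world to camera coordinates, as OpenCV has them; the wrist camera has in their place "tool_from_camera" (4x4, takes a point from camera to tool coordinates, whose origin is the TCP and whose axes are the flange's). Camera axes: x right, y down, z forward; pixel columns grow to the right and rows downward; lengths in mm; the calibration is good to about 2 mm. A picture is of the moment at which its call begins: read the wrist's pose just before it. calibration takes no time and is no camera call.
- hand_in(): hands the job in; it is judged then, once.
The state is a dict: "time": time; "joint_pos": joint angles; "qd": joint speeds; "joint_efforts": joint torques, N m; "tool_pos": TCP position; "tcp_rot": TCP orientation; "ft_force": force on the tool from outside, world axes, zero at the start; "wrist_torque": the same for the moment, N m; "finger_gap": finger opening in mm; "grip_force": force on a finger pad.
Only numpy, scipy, OpenCV 4.12 (cv2) and the standard library are available. Lean on these libraries where they do the work, as an engineer would, in place of code of your own. Each camera call takes 0.05 s, during which the arm holds its last target. There are 200 camera calls.

## Task

Press the black ejector paddle of the battery charging dock down with one fingertip, and catch the battery that pops out with the other finger, in front of it, before it rolls off the end of the dock. Finish while holding it so: one finger keeps the paddle down, the other blocks the battery, which rests against it on the rollers. Do not grip, lift or tip the battery, and leave the tape measure and padlock beside the dock where they are.

Things in the scene. Friction and masses are not known exactly. Their poses are not given: they have to be found in the camera images.
- dock: Fixed grey plastic charging dock, 264 mm long (x -110 to +154 mm), 100 mm wide (y), with the paddle's box on its right (-y) side. Origin on the bench under the dock; x points uphill to its rear tower (120 mm high), so the open low end is at -x; y is left seen from the low end; z up. Side guides at y = +-39.5 to +-45.5 mm stand 9 mm over the rollers.
- rollers (a point): Fixed point on the roller bed's middle line at dock x = -40 mm, level with the roller tops (38 mm above the bench), straight across from the paddle: the free space where a finger can stand in front of the battery. Free-turning rollers, 76 mm wide, run along the dock; their tops form a plane falling 10 degrees to -x, ending at x = -100 mm.
- gate (a point): Middle of the top edge of the steel gate, 50 x 4 mm, that stands 8 mm above the rollers (at dock x = -7 mm) just in front of the battery and holds it; it is one piece with the ejector and sinks as the paddle is pressed. A spring pusher behind the battery bears on it with about 3 N and follows it for 20 mm.
- battery: Loose black tool battery, 113 (x) x 76 (y) x 60 mm, about 0.55 kg, on the rollers, its x uphill. Origin: centre of its underside. Its flat front face, 56 mm from the origin at -x, is 42 mm high; the narrower rail on top is set back 18 mm. At the start the front is at dock x = -4 mm. Once freed it pops to -x at 0.1 to 0.3 m/s. Stop it 5 to 86 mm from its start; beyond that it is lost.
- paddle: Black ribbed ejector paddle beside the rollers, a plate 30 mm (x) by 26 mm (y) and 6 mm thick. Origin: centre of its top face, at x = -40 mm, y = -69.5 mm in the dock's frame and 71 mm above the bench when up; axes as the dock's. It goes straight down 16 mm to its stop against a spring (2.4 N, at the stop 5.6 N, plus up to 3 N gate friction) and springs up when let go. 8 mm down frees the battery.
- tape_measure: Yellow and black tape measure, 41 x 89 x 65 mm, standing to the right of the dock; leave it alone. Origin: centre of its underside.
- padlock: Brass padlock lying flat, 69 x 42 x 21 mm, to the left of the dock's low end; leave it alone. Origin: centre of its underside.

How it is judged:
By the outcome, as a careful person would: the job done as asked, in the order asked, and still so for the second after the job is handed in, while the arm keeps its last pose, push and grip.
It also fails if it takes over 32 s, if anything falls off the work surface, if the arm or the gripper's body presses on something with over 40 N, if the wrist force passes 120 N, or if a joint passes its speed limit or range.

## Working session

There is one attempt and no reset: what is moved stays moved. The work goes in short steps, Python scripts to look and compute and a shell command to move; the robot and the scene stay as the last step left them, time stands still between calls to the robot, and variables do not carry over. Pictures are saved under pics/ and viewed, at most 10 in all, crops included, and the job is handed in when it is done.

```bash
mkdir -p pics; python3 - <<'E'
from bench import *
import cv2,numpy as np
print(sense())
for n in("scene","top"):
    p,d=snapshot(n); np.savez(f"{n}.npz",p=p,d=d); cv2.imwrite(f"pics/{n}.png",p[:,:,::-1]); print(n,calibration(n))
print(calibration("wrist"))
E
```

```text
{'time': 0.0, 'joint_pos': array([-7.33618659e+01,  7.51568818e+00,  8.53292840e+01, -9.19345493e-04,
        8.72618216e+01, -4.89528000e+00]), 'qd': array([-0.03106809, -0.00309437, -0.04140942, -0.05285988, -0.08988796,
       -0.1014094 ]), 'joint_efforts': array([ 5.64682596e-04, -5.69391596e+01, -5.00558174e+01, -3.36506237e-04,
        1.48060906e-02,  3.43906152e-05]), 'tool_pos': array([ 220.07340546, -557.63305097,  252.23830514]), 'tcp_rot': array([-1.79893517e+02, -8.19836009e-03,  2.15334513e+01]), 'ft_force': array([ 0.10059147, -1.02108255, -0.17583297]), 'wrist_torque': array([0.00237809, 0.0091292 , 0.01893931]), 'grip_force': 0.0, 'finger_gap': 85.45027553926889}
scene {'fovy': 44.90218486420621, 'cx': 320.18648512775445, 'cy': 194.9853745415242, 'rvec': array([ 0.8315323 ,  2.8131894 , -0.68019422]), 'tvec': array([666.61062211, -56.30963229, 972.10872341])}
top {'fovy': 54.038555904070655, 'cx': 321.59367331951984, 'cy': 194.126017772167, 'rvec': array([ 2.01115203, -2.20484759,  0.2302595 ]), 'tvec': array([-233.67207067,  631.64799031,  795.75323488])}
{'fovy': 68.7604595557503, 'cx': 323.75603557186093, 'cy': 199.70251483969278, 'tool_from_camera': array([[-5.70831147e-04, -9.60846995e-01, -2.77078916e-01,
         6.99237200e+01],
       [ 9.99999790e-01, -6.33069379e-04,  1.35166484e-04,
        -1.35096186e+00],
       [-3.05284487e-04, -2.77078781e-01,  9.60847155e-01,
        -1.20529278e+02],
       [ 0.00000000e+00,  0.00000000e+00,  0.00000000e+00,
         1.00000000e+00]])}
```

View pics/top.png

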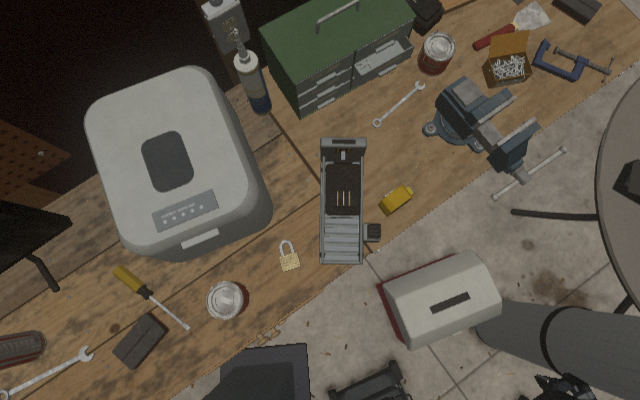

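View pics/scene.png

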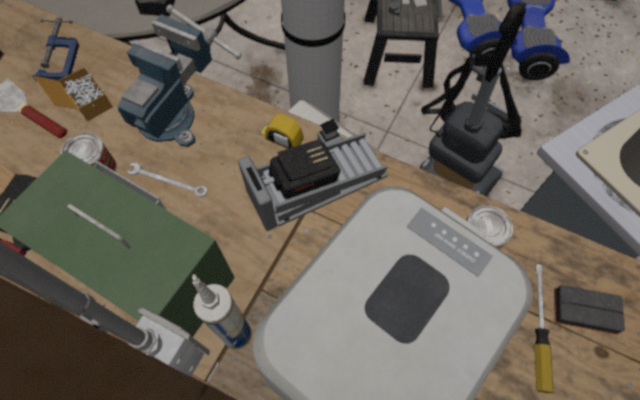

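The top view shows the dock running from its tower (343,145) to its low end (342,262). The paddle is at (373,232), the padlock at (289,257) and the tape measure at (396,200).

```bash
cat > h.py <<'E'
import numpy as np,cv2
from bench import *
def Kf(c): return 200/np.tan(np.radians(c["fovy"]/2))
def cam(n,st=None):
    c=calibration(n)
    if n!="wrist":
        R=cv2.Rodrigues(c["rvec"])[0]; return c,R.T,-R.T@c["tvec"]
    from scipy.spatial.transform import Rotation as Ro
    T=c["tool_from_camera"]; A=Ro.from_euler("xyz",st["tcp_rot"],degrees=True).as_matrix()
    return c,A@T[:3,:3],A@T[:3,3]+st["tool_pos"]
def cloud(n,d,st=None):
    c,R,t=cam(n,st); f=Kf(c); v,u=np.mgrid[:400,:640]
    P=np.stack([(u-c["cx"])/f*d,(v-c["cy"])/f*d,d],-1)@R.T+t
    P[d<=0]=np.nan; return P
def plane(n,uv,z,st=None):
    c,R,t=cam(n,st); f=Kf(c); r=R@np.array([(uv[0]-c["cx"])/f,(uv[1]-c["cy"])/f,1]); return t+r*(z-t[2])/r[2]
E
python3 - <<'E'
from h import *
o=np.load("top.npz"); P=cloud("top",o["d"]); p=o["p"]
w=P[130:275,310:385]
for nm,lo,hi in(("tower",112,130),("pad?",62,80)):
    m=(P[...,2]>lo)&(P[...,2]<hi); m[:130]=0;m[275:]=0;m[:,:312]=0;m[:,390:]=0
    n,l,s,c=cv2.connectedComponentsWithStats(m.astype(np.uint8))
    for i in range(1,n):
        if s[i,4]>25:
            q=P[l==i]; print(nm,s[i],np.median(q,0).round(1),cv2.minAreaRect(q[:,:2].astype(np.float32)))
# rows
for v in range(135,275,8): print(v,[tuple(P[v,u].round(0)) for u in (323,342,361,373)])
cv2.imwrite("pics/topc.png",cv2.resize(p[130:275,270:420,::-1],None,fx=4,fy=4,interpolation=cv2.INTER_CUBIC))
E
```

```text
tower [320 137  47  13 525] [ 702.4 -344.6  119.4] ((703.951171875, -345.3775939941406), (98.55615234375, 26.03445053100586), 81.63385009765625)
tower [329 167  30  29 717] [ 625.2 -338.   116.5] ((621.1782836914062, -338.1724853515625), (60.784915924072266, 59.57063674926758), 84.69992065429688)
pad? [320 151  21  49 174] [ 670.7 -299.4   70.2] ((649.16259765625, -315.4734191894531), (44.666873931884766, 105.66752624511719), 87.16854095458984)
pad? [345 153  20   3  46] [ 691.1 -371.2   72.3] ((690.6732177734375, -371.6717834472656), (42.15736389160156, 2.227407217025757), 84.54427337646484)
pad? [360 157   3  38  92] [ 642.3 -382.    70. ] ((640.8085327148438, -381.3706359863281), (4.767151832580566, 81.08367156982422), 84.23309326171875)
pad? [369 224  12  14 168] [ 516.8 -396.4   70.7] ((516.8877563476562, -396.3810729980469), (24.094602584838867, 28.6927433013916), 83.22766876220703)
135 [(np.float64(771.0), np.float64(-309.0), np.float64(-3.0)), (np.float64(766.0), np.float64(-355.0), np.float64(-2.0)), (np.float64(761.0), np.float64(-401.0), np.float64(-1.0)), (np.float64(758.
[... 3450 characters left out ...]
loat64(-282.0), np.float64(40.0)), (np.float64(474.0), np.float64(-324.0), np.float64(26.0)), (np.float64(469.0), np.float64(-365.0), np.float64(39.0)), (np.float64(513.0), np.float64(-513.0), np.float64(-907.0))]
263 [(np.float64(461.0), np.float64(-280.0), np.float64(10.0)), (np.float64(457.0), np.float64(-323.0), np.float64(12.0)), (np.float64(452.0), np.float64(-363.0), np.float64(33.0)), (np.float64(476.0), np.float64(-507.0), np.float64(-897.0))]
271 [(np.float64(443.0), np.float64(-278.0), np.float64(-1.0)), (np.float64(439.0), np.float64(-321.0), np.float64(2.0)), (np.float64(446.0), np.float64(-449.0), np.float64(-904.0)), (np.float64(441.0), np.float64(-503.0), np.float64(-899.0))]
```

View pics/topc.png

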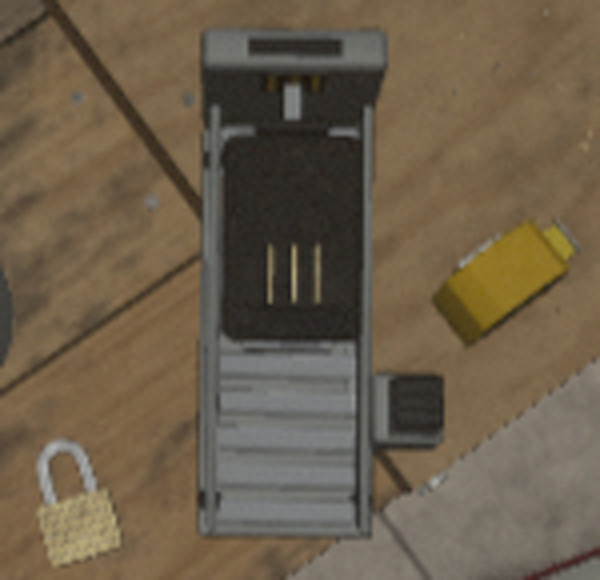

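The dock pose is yaw ≈ -5.4° with its origin at (563, -331). The paddle measures (517, -396, 71), which matches its given height. I'm moving to a hover above the work, tool y across the dock, with the fingers opened to 60 mm.

```bash
python3 -m crank '[[3.5,-0.8,0,0.05,6],[7,-1.5,0,0.1,6],[10.5,-2.3,0,0.15,6],[14,-3.1,0,0.2,6],[17.5,-3.9,1,0.25,6],[21,-4.6,2,0.3,6],[24.5,-5.4,4,0.35,6],[28,-6.2,6,0.4,6],[31.5,-6.9,8,0.44,6],[34.8,-7.7,9.2,0.47,6],[34.8,-7.7,9.2,0.47,6],[34.8,-7.7,9.2,0.47,6],[34.8,-7.7,9.2,0.47,6]]'
python3 - <<'E'
from h import *
st=sense(); p,d=snapshot("wrist"); P=cloud("wrist",d,st); np.save("w.npy",P); print(st["tool_pos"],st["tcp_rot"],st["finger_gap"],st["ft_force"])
cv2.imwrite("pics/w1.png",p[:,:,::-1])
m=((P[...,2]>64)&(P[...,2]<78)).astype(np.uint8)
n,l,s,c=cv2.connectedComponentsWithStats(m)
for i in range(1,n):
    if s[i,4]>300:
        q=P[l==i]; print(s[i],np.median(q,0).round(1),cv2.minAreaRect(q[:,:2].astype(np.float32)))
E
```

```text
time: 1.4
tool_pos: [515.2, -359.5, 161.7]
tcp_rot: [180.0, -0.0, -5.4]
ft_force: [0.3, -1.4, 0.2]
finger_gap: 59.6
grip_force: 0.0
[ 515.205921   -359.50391478  161.70575969] [ 1.79966722e+02 -2.51579666e-03 -5.40393695e+00] 59.61266714831175 [ 0.30661693 -1.40438809  0.16400969]
[335   0  12  88 736] [ 632.  -380.4   68.5] ((627.4689331054688, -380.2176208496094), (6.090179443359375, 50.53071975708008), 83.87130737304688)
[   0   17   78  211 3175] [ 601.8 -172.9   70.9] ((584.9124145507812, -156.01828002929688), (55.31724548339844, 153.5304718017578), 68.016845703125)
[ 354  186   37   39 1302] [ 516.3 -395.2   70.8] ((515.050048828125, -395.4661865234375), (26.147756576538086, 30.385833740234375), 83.96510314941406)
[   0  320   65   78 3397] [405.9 -81.1  71.7] ((396.7003173828125, -80.09371948242188), (53.356258392333984, 78.71068572998047), 71.66905975341797)
```

View pics/w1.png

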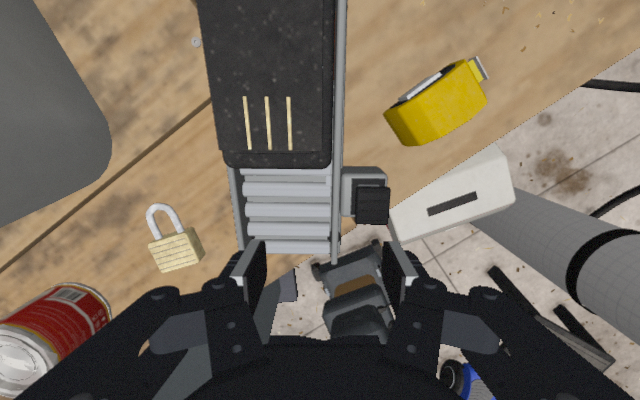

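The wrist view shows the paddle at (373,205) and the free rollers at (288,215). The fingertips are near (262,245) and (385,242). Next I check the fingertips' position and the battery front in 3D.

```bash
python3 - <<'E'
from h import *
P=np.load("w.npy"); c,s=np.cos(np.radians(-5.6)),np.sin(np.radians(-5.6))
o=np.array([515.8,-395.4])-np.array([[c,-s],[s,c]])@[-40,-69.5]
D=P.copy(); D[...,:2]=(P[...,:2]-o)@np.array([[c,-s],[s,c]])
print("origin",o)
tcp=(np.array([515.2,-359.5])-o)@np.array([[c,-s],[s,c]]);print("tcp in dock",tcp)
for nm,u0,u1 in(("L",225,275),("R",375,425)):
    q=D[235:330,u0:u1].reshape(-1,3); q=q[(q[:,2]>120)&(q[:,2]<200)]
    print(nm,np.nanpercentile(q,[1,50,99],axis=0).round(1))
    t=q[q[:,2]<np.nanpercentile(q[:,2],1)+5]; print(" tip",np.nanpercentile(t,[2,98],axis=0).round(1))
q=D[100:172,225:335].reshape(-1,3); q=q[(q[:,2]>55)&(q[:,2]<75)&(abs(q[:,1])<30)]; print("front",np.nanpercentile(q,[5,50,95],axis=0).round(1))
for u,v in((288,190),(288,215),(288,240),(338,215),(238,200)): print(D[v,u].round(1))
E
```

```text
origin [ 562.39110753 -330.13501169]
tcp in dock [-44.10036254 -33.82988608]
L [[-55.5  -4.5 146.3]
 [-37.2  -2.  172. ]
 [-32.7  10.  199.2]]
 tip [[-55.   -3.  144.5]
 [-33.9   3.6 151.2]]
R [[-55.3 -75.7 146.3]
 [-36.7 -63.7 172.5]
 [-32.3 -61.2 199.2]]
 tip [[-54.7 -72.9 144.7]
 [-33.8 -62.5 151.2]]
front [nan nan nan]
[-36.3  -2.2  38.9]
[-60.3  -1.   35. ]
[-90.4   1.5  21.7]
[-56.7 -45.2  45.2]
[-43.5  39.4  45.3]
  return np.nanmean(a, axis, out=out, keepdims=keepdims)
```

Geometry is good: tip z is about 17 mm below the TCP. The right finger (y -75..-62) is over the paddle, and the left (y -3..+9) is over the rollers, with its uphill face at x≈-33. I'm descending until just above the paddle.

```bash
python3 -m crank '[[0,0,1.5,0,6],[0,0,3,0,6],[0,0,4.5,0,6],[0,0,5.5,0,6],[0,0,6.3,0,6],[0,0,6.8,0,6],[0,0,6.8,0,6],[0,0,6.8,0,6]]'
python3 - <<'E'
from h import *
st=sense(); p,d=snapshot("wrist"); print(st["tool_pos"],st["ft_force"])
cv2.imwrite("pics/w2.png",p[:,:,::-1])
E
```

```text
time: 2.25
tool_pos: [516.0, -359.0, 93.7]
tcp_rot: [180.0, -0.0, -5.4]
ft_force: [-0.4, -0.0, -0.4]
finger_gap: 59.5
grip_force: 0.0
[ 515.96359014 -358.9609545    93.7028097 ] [-0.37270132 -0.0466119  -0.44964376]
```

View pics/w2.png

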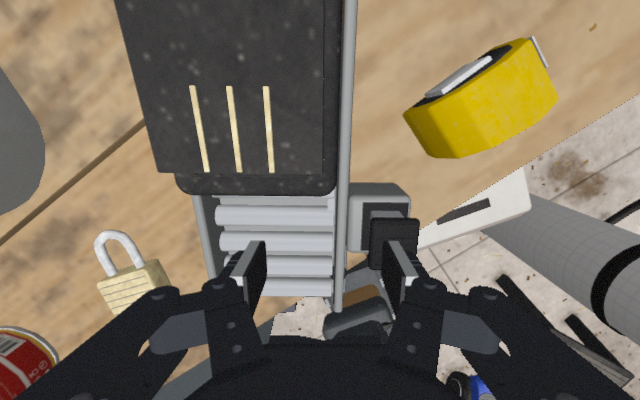

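The right fingertip (395,245) is over the paddle's low half, and the left one (258,245) is in front of the battery between the guides. Now I press.

```bash
python3 -m crank '[[0,0,0.3,0,6],[0,0,0.6,0,6],[0,0,0.9,0,6],[0,0,1.2,0,6],[0,0,1.5,0,6],[0,0,1.8,0,6],[0,0,2.1,0,6],[0,0,2.1,0,6],[0,0,2.1,0,6],[0,0,2.1,0,6],[0,0,2.1,0,6]]'
python3 - <<'E'
from h import *
st=sense(); p,d=snapshot("wrist"); print(st["tool_pos"],st["ft_force"])
cv2.imwrite("pics/w3.png",p[:,:,::-1])
E
```

```text
time: 3.4
tool_pos: [515.7, -359.0, 72.4]
tcp_rot: [180.0, -0.0, -5.4]
ft_force: [0.5, -1.3, 4.3]
finger_gap: 59.9
grip_force: 3.0
[ 515.71229601 -358.98746869   72.37311254] [ 0.49977742 -1.33547907  4.26929679]
```

View pics/w3.png

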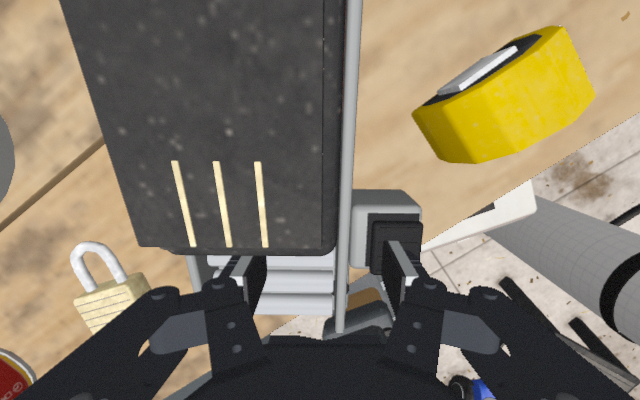

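The battery has popped out, and its front edge (row ~253) is at the left finger. I press slightly further to be firmly on the stop and let it settle.

```bash
python3 -m crank '[[0,0,0.1,0,6],[0,0,0.2,0,6],[0,0,0.2,0,6],[0,0,0.2,0,6],[0,0,0.2,0,6],[0,0,0.2,0,6],[0,0,0.2,0,6]]'
cat > chk.py <<'E'
from h import *
import sys
for k in range(3):
    st=sense(); p,d=snapshot("wrist"); print(st["tool_pos"].round(2),st["ft_force"].round(2),st["grip_force"],st["finger_gap"])
P=cloud("wrist",d,st); c,s=np.cos(np.radians(-5.6)),np.sin(np.radians(-5.6))
D=P.copy(); D[...,:2]=(P[...,:2]-[562.4,-330.1])@np.array([[c,-s],[s,c]])
q=D.reshape(-1,3)
def f(n,m): 
    a=q[m]; print(n,len(a),np.percentile(a,[2,50,98],axis=0).round(1).tolist())
f("battery body top",(abs(q[:,1])<36)&(q[:,2]>72)&(q[:,2]<96)&(q[:,0]>-60)&(q[:,0]<20)&((q[:,1]>14)|(q[:,1]<-10)))
f("rail",(abs(q[:,1])<30)&(q[:,2]>98)&(q[:,2]<115)&(q[:,0]>-30))
f("paddle",(q[:,1]<-57)&(q[:,1]>-82)&(q[:,2]>48)&(q[:,2]<75)&(q[:,0]>-33)&(q[:,0]<-25))
cv2.imwrite("pics/"+sys.argv[1],p[150:350,150:450,::-1].repeat(2,0).repeat(2,1))
E
python3 chk.py w4.png
```

```text
time: 4.15
tool_pos: [515.8, -359.1, 71.8]
tcp_rot: [180.0, -0.0, -5.4]
ft_force: [-5.2, 2.4, 14.9]
finger_gap: 60.1
grip_force: 7.6
[ 515.82 -359.08   71.78] [-5.17  2.42 14.86] 7.64072249410674 60.09034826879195
[ 515.81 -359.09   71.79] [-5.15  1.82 14.22] 7.641401145374402 60.07932993001353
[ 515.84 -359.08   71.8 ] [-5.88  2.09 14.84] 7.640622134786099 59.89458489797302
battery body top 1935 [[-31.0, -35.9, 80.4], [-10.8, -32.9, 85.2], [18.8, 28.1, 91.3]]
rail 51956 [[-15.3, -28.8, 103.1], [24.8, -0.3, 110.4], [49.9, 28.4, 114.8]]
paddle 791 [[-32.9, -81.2, 51.3], [-28.5, -69.0, 54.7], [-25.8, -57.4, 56.7]]
```

View pics/w4.png

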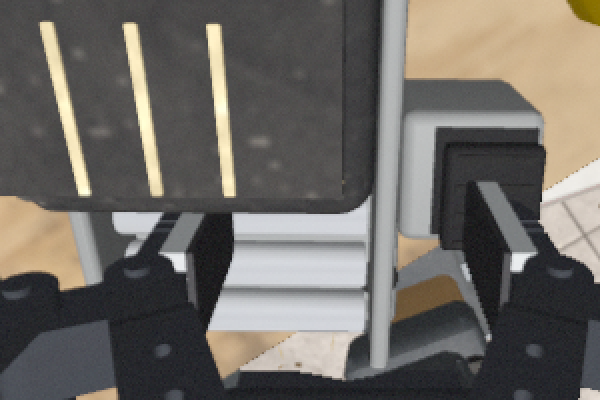

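The paddle top is at z≈54.7, on its stop with about 15 N. The battery front rests at dock x≈-32, 28 mm from its start. Its rail top is at the expected 103 mm, so it is level on the rollers, and all readings are steady.

```bash
python3 -c "
from bench import *
print(hand_in())"
```

```text
the job is handed in; nothing more can be done
None
```

The job is handed in: the right finger holds the paddle on its stop, and the battery, 28 mm from its start, rests on the rollers against the left finger; the tape measure and padlock were not touched.

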